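# Stow the dust shield and turn the ball dish

### The arm

A 6-joint arm with a two-finger parallel gripper is mounted at the origin on the work surface. World frame = base frame: x ahead of the robot, y to its left, z up, the work surface at z = 0. Lengths are in mm, angles in rad, forces in N, time in s.
With the tool pointing down it reaches from about 200 to 875 mm from the base axis. Payload 3.4 kg.
Tool frame: the origin (TCP) lies at the very end of the fingers, on their centre line; the grasp point (between the pads) lies 19 mm behind it (arm.grip_depth is the distance from the TCP to the grasp point, in mm); z points along the fingers, y is the line along which they close (so a half turn about z gives the same grasp; the last joint's range is limited). The gripper opens to 94 mm and grips with 3 to 60 N. Pads are 16 mm wide; open, the fingers measure 119 mm over their backs; the gripper's body (75 mm by 177 mm) begins 78 mm behind the grasp point.
Start: joints at [1.072, 0.276, 1.505, -0, 1.361, -0.121], TCP at [212.124, 534.48, 205.493] pointing down, gripper open.
Joint ranges: [-2.89, 2.89], [-0.75, 2.08], [0.22, 2.7], [-1.18, 4.32], [0.11, 2.71], [-2.7, 2.7]. Speed limits (rad/s): [2.57, 2.57, 3.14, 3.14, 3.14, 3.14].

### API

Orientations are given as a unit quaternion [w, x, y, z].
In Python, from workcell import arm gives the robot as it stands.
- The arm moves only by the shell command python3 -m pendant 'ROWS' [FORCE]. ROWS is JSON, a list of rows, each a list of 3 entries, a list of its own where there are three numbers: the shift along the tool's x, y, z in m, then the turn, a rotation vector about the tool's x, y, z in degrees, then the opening, from 0 (shut) to 1 (fully open). A call has 1 to 8 rows; each row shifts and turns the commanded pose from where the row before left it, along the tool's axes as they then stand; what a row does not reach is not made up. A row lasts 1/12 s, in which the tool goes at most 41.7 mm and 7.16 degrees, less where a joint would pass 70% of its speed; a pose out of reach is approached as far as the arm can. A call is refused whole if a number of a shift passes 0.0417 or a number of a turn 7.16, either way. A call with a gripper value outside its range is refused whole. The fingers move at their own pace and stop on an object; FORCE is the grip in N (left out, the last holds). Time passes only in rows, so rows that do not move let the fingers close. It gives the time, the measured TCP pose, the force, the opening and the grip force at its end, in the units of the state.
- arm.sense(): the state, without advancing time (a new reading comes with each control period).
- arm.snapshot(name): name is "scene" or "top" or "wrist"; returns a dict with "frame" (400x640x3 uint8, blue, green, red), "z_map" (400x640 float32, mm along the optical axis (not along the pixel's ray), 0 where there is no reading), "camera_matrix" (3x3 intrinsics, pixels), "camera_from_world" (4x4, takes a point from world to camera coordinates). Camera axes: x right, y down, z forward; pixel columns grow to the right and rows downward; lengths in mm; the calibration is good to about 2 mm. A picture is of the moment at which its call begins.
- arm.finish_job(): hands the job in; it is judged then, once.
The state is a dict: "time_s": time; "joint_pos": joint angles; "joint_vel": joint speeds; "joint_torque": joint torques, N m; "tcp_pos": TCP position; "eef_rot": TCP orientation; "force": force on the tool from outside, world axes, zero at the start; "torque": the same for the moment, N m; "opening": finger opening in mm; "grasp_force": force on a finger pad.
Only numpy, scipy, OpenCV 4.12 (cv2) and the standard library are available. Lean on these libraries where they do the work, as an engineer would, in place of code of your own. Each camera call takes 0.05 s, during which the arm holds its last target. There are 200 camera calls.

### The job

Take the dust shield that leans over the ball dish and stand it on edge, fully down, in the empty slot of the plate rack. Then take the dish by its two flat lugs, lift it to about 10 cm straight above its pedestal and give it a quarter turn so that its pouring lip points to the side of the stand where the low ledge is, keeping the dish level and the loose ball in its middle all the while. Finish still holding the dish there, level and motionless: do not put it down or let go, and leave everything else on the bench alone.

Things in the scene. Friction and masses are not known exactly. Their poses are not given: they have to be found in the camera images.
- shield_center (a point): Centre of the dust shield: loose grey plate 8 mm thick (x, its normal), 116 wide (y), 110 tall (z, foot edge to top edge), 0.13 kg. At the start it leans over the dish, foot edge against the stand's ledge, top 30 deg from vertical towards the dish (stand +x). The middle of its top edge is free to be pinched across the 8 mm along the plate's own slope.
- shield_foot (a point): Middle of the shield's foot edge, 55 mm below its centre along its own z axis (same axes as shield_center).
- shield: The dust shield; origin and axes as shield_foot. At the start two posts, 52 mm either side of its middle, carry its underside 75 mm up from the foot edge.
- slot_floor (a point): Middle of the floor of the rack's empty slot (any of three, 42 mm apart), 12 mm above the bench; x across, y along the slot, z up. Fixed light-wood rack, base 136 x 120 x 12 mm. Slots 13 mm wide, 116 long, open-ended, cheeks 34 mm high with flared lips up to 41 mm. Wooden plates in the other two rise 84 mm above the bench. Stood home, the shield's foot is on this floor, y along the slot.
- dish_center (a point): Centre of the loose round aluminium dish, half-way up (12 mm above its underside); 55 mm across, 22 high, 0.12 kg, floor a shallow hollow (8 deg) inside the rim. x points to the pouring lip, z up. Grip: two flat parallel lugs at its +y and -y sides, 26 mm long, 20 high, 58 mm over both outer faces. Starts on the pedestal, lip along stand +y (to 5 deg), lugs facing the ledge and the side opposite.
- dish: The dish as a whole; origin at the centre of its underside, axes as dish_center.
- dish_lip (a point): Tip of the pouring lip, 42 mm from the dish's middle along its x axis, 20 mm above its underside; the lip is 18 mm wide.
- ball_center (a point): Centre of the loose steel ball, 20 mm across, 33 g, lying in the middle of the dish; its centre is then 18 mm above the dish's underside. It rolls to the rim if the dish is tipped or jerked.
- pedestal_top (a point): Centre of the top of the stand's pedestal, a steel pillar 32 mm across, 30 mm above the bench, fixed. Stand axes: x points away from the ledge, z up.
- stand: The fixed stand; origin on the bench under the pedestal, axes as pedestal_top. Black base slab 10 mm thick, x from -80 to 46 mm, 126 mm wide. Two posts 12 mm across, tops 78 mm above the bench, at x = -16, y = +-52 mm.
- ledge (a point): Middle of the top of the stand's low steel ledge (10 mm above the base slab, 20 mm above the bench), 66 mm from the pedestal axis along the stand's -x.
- jar: Small closed jar 44 mm across, 55 mm tall; origin under it. Bystander: leave it alone.
- driver: Screwdriver 150 mm long lying on the bench. Bystander: leave it alone.
- cup: White cup 56 mm across, 60 mm tall. Bystander: leave it alone.
- brush: Brush 160 mm long lying on the bench. Bystander: leave it alone.
- tray: White two-part tray 110 x 80 x 25 mm. Bystander: leave it alone.
- block: Rubber block 50 x 70 x 30 mm. Bystander: leave it alone.
- bottle: Bottle 50 mm across, 110 mm tall. Bystander: leave it alone.
- plate_a: Wooden plate 8 x 100 x 72 mm standing in the rack; origin at the middle of its foot. Bystander: leave it alone.
- plate_b: Wooden plate 8 x 100 x 72 mm standing in the rack; origin at the middle of its foot. Bystander: leave it alone.
There are look-alikes about, which are no part of the job. Leave any purple look-alike of the stand alone. What is shaped like the dish but blue is not meant.

How it is judged:
By the outcome, as a careful person would: the job done as asked, in the order asked, and still so for the second after the job is handed in, while the arm keeps its last pose, push and grip.
It also fails if it takes over 67 s, if anything falls off the work surface, if the arm or the gripper's body presses on something with over 40 N, if the wrist force passes 120 N, or if a joint passes its speed limit or range.

## Working session

There is one attempt and no reset: what is moved stays moved. The work goes in short steps, Python scripts to look and compute and a shell command to move; the robot and the scene stay as the last step left them, time stands still between calls to the robot, and variables do not carry over. Pictures are saved under pics/ and viewed, at most 12 in all, crops included, and the job is handed in when it is done.

```bash
mkdir -p pics; ls; cat > h.py <<'E'
import numpy as np, cv2
from workcell import arm
from scipy.spatial.transform import Rotation as R
def snap(n,f=None):
    s=arm.snapshot(n)
    if f: cv2.imwrite(f,s['frame'])
    np.savez('last_%s.npz'%n,**{k:np.asarray(v) for k,v in s.items()})
    return s
def load(n): return np.load('last_%s.npz'%n)
def cloud(s):
    K=s['camera_matrix'];z=s['z_map'];h,w=z.shape
    u,v=np.meshgrid(np.arange(w),np.arange(h))
    P=np.stack([(u-K[0,2])/K[0,0]*z,(v-K[1,2])/K[1,1]*z,z],-1)
    T=np.linalg.inv(s['camera_from_world'])
    W=P@T[:3,:3].T+T[:3,3]; W[z<=0]=np.nan
    return W
def pose():
    s=arm.sense();q=s['eef_rot'];return np.array(s['tcp_pos']),R.from_quat([q[1],q[2],q[3],q[0]])
E
python3 - <<'E'
from h import *
snap('scene','pics/s1.png');snap('top','pics/t1.png')
p,r=pose();print(p,r.as_matrix().round(3)); print(arm.sense())
E
```

```text
pics
[211.87584024 534.00225295 204.71431025] [[-0.929  0.369 -0.001]
 [ 0.369  0.929 -0.001]
 [ 0.    -0.002 -1.   ]]
{'time_s': 0.1, 'joint_pos': array([ 1.07198652e+00,  2.76517088e-01,  1.50596966e+00, -7.69054959e-06,
        1.36071630e+00, -1.21021304e-01]), 'joint_vel': array([-0.00045592, -0.00153359, -0.00245425, -0.0005084 ,  0.0001162 ,
        0.00069338]), 'joint_torque': array([ 1.64256860e-03, -4.05459559e+01, -2.37781262e+01,  7.05668936e-02,
        2.98924895e-02, -5.57159422e-05]), 'tcp_pos': array([211.87584024, 534.00225295, 204.71431025]), 'eef_rot': array([-2.41986329e-04,  1.87772077e-01,  9.82212298e-01, -7.67982804e-04]), 'force': array([ 0.40180534, -0.57188649, -0.19591822]), 'torque': array([ 0.01226293, -0.05837873,  0.016573  ]), 'grasp_force': 0.0, 'opening': 93.57886965215197}
```

View pics/s1.png

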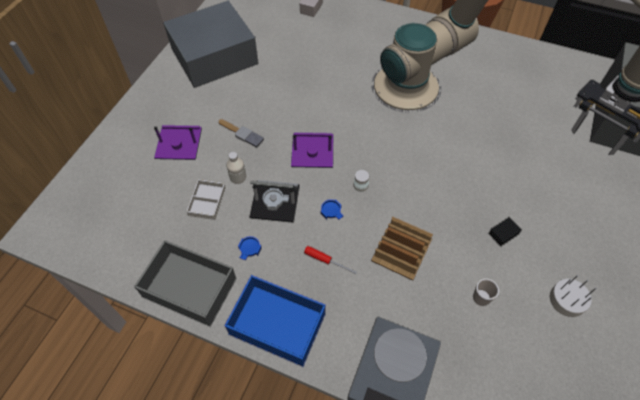

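View pics/t1.png

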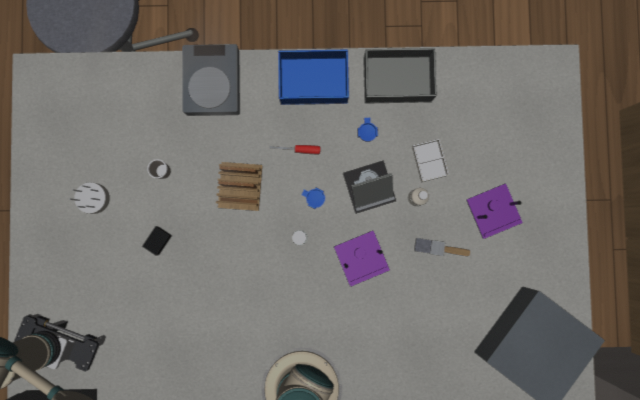

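The black stand with the grey plate (top view 370,186; scene 275,200) fits. The purple stands at top (361,258) and (495,210) are look-alikes, and the blue dishes at (368,130) and (316,198) are not meant. The rack is at top (240,187). I'll confirm with one enlarged crop.

```bash
python3 - <<'E'
from h import *
t=load('top');s=load('scene')
a=cv2.resize(t['frame'][145:225,325:425],(500,400),interpolation=cv2.INTER_CUBIC)
b=cv2.resize(t['frame'][145:225,210:270],(300,400),interpolation=cv2.INTER_CUBIC)
cv2.imwrite('pics/c1.png',np.hstack([a,b]))
W=cloud(t)
print(t['camera_matrix'],t['z_map'][120,240])
np.set_printoptions(suppress=True,precision=0,linewidth=200)
print('stand'); 
for v in range(158,216,4): print(v,[tuple(W[v,u].round().astype(int)) for u in range(344,400,5)])
print('rack z'); print(W[160:214:2,216:264:4,2])
print(W[188,216],W[188,262],W[162,240],W[210,240])
E
```

```text
[[508.69041212   0.         321.84158314]
 [  0.         508.69041212 203.40782748]
 [  0.           0.           1.        ]] 1508.9573
stand
158 [(np.int64(668), np.int64(-137), np.int64(4)), (np.int64(668), np.int64(-152), np.int64(-1)), (np.int64(668), np.int64(-166), np.int64(0)), (np.int64(666), np.int64(-181), np.int64(8)), (np.int64(668), np.int64(-196), np.int64(-2)), (np.int64(667), np.int64(-211), np.int64(2)), (np.int64(666), np.int64(-226), np.int64(2)), (np.int64(667), np.int64(-241), np.int64(-2)), (np.int64(667), np.int64(-256), np.int64(-5)), (np.int64(666), np.int64(-270), np.int64(-1)), (np.int64(665), np.int64(-285), np.int64(3)), (np.int64(665), np.int64(-300), np.int64(0))]
162 [(np.int64(656), np.int64(-136), np.int64(2)), (np.int64(656), np.int64(-151), np.int64(-1)), (np.int64(656), np.int64(-166), np.int64(1)), (np.int64(655), np.int64(-181), np.int64(0)), (np.int64(655), np.int64(-196), np.int64(3)), (np.int64(655), np.int64(-211), np.int64(1)), (np.int64(655), np.int64(-226), np.int64(-3)), (np.int64(653), np.int64(-239), np.int64(14)), (np.int64(654), np.
[... 8272 characters left out ...]
5. 49. 21. 14.  3.]
 [ 2. 15.  8. 13. 14. 12. 20. 54. 58. 51. 57.  2.]
 [ 0. 10.  8. 18. 12. 16. nan 14. 18. 14. 12.  2.]
 [51. 61. 55. 60. 53.  9. 14. 18. 11.  8. 16.  2.]
 [ 6. 41. 45. 46. 47. 53. 53. 60. 53. 51. 56. -7.]
 [-0. 19. 14.  7. 19. 14. 17. 28. 46. 48. 52.  1.]
 [-2. 10. 12. 12. 12. 15. 10. 18. 14. 13. 11.  4.]
 [50. 54. 56. 52. 53. 49. 51. 11. 14. 19. 17.  7.]
 [ 2. 16. 10. 11. 56. 51. 50. 51. 51. 51. 48.  3.]
 [-2.  9. 22.  6.  7. 13. 15. 12. 11. nan 13. -2.]
 [ 3.  5. 14. 13. 11. 10. 13. 14. 17.  9.  8.  4.]
 [-2. -2.  1. -1.  5.  2.  4.  6. -1. 10.  8.  4.]
 [-3.  4. -9.  1. -2.  3.  4. -0. -1.  1. -0.  1.]]
[586. 243.  -1.] [583. 107.   3.] [662. 171.  -0.] [519. 172.   4.]
```

View pics/c1.png

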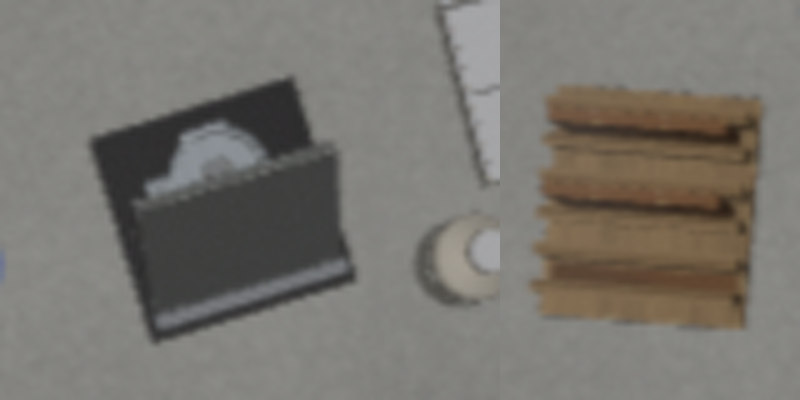

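The crop confirms the target. The black stand has its ledge strip on the robot side (crop 250,295), the grey shield above it, and a grey dish whose lip points left (150,188). The rack's empty slot is the one nearest the robot (crop 645,272).

```bash
cat >> h.py <<'E'
def ray(s,uv,z):
    K=s['camera_matrix'];T=np.linalg.inv(s['camera_from_world'])
    d=T[:3,:3]@np.linalg.solve(K,[uv[0],uv[1],1.]);o=T[:3,3]
    return o+d*(z-o[2])/d[2]
def proj(s,p):
    c=s['camera_from_world']@np.append(p,1);k=s['camera_matrix']@c[:3];return k[:2]/k[2]
def rows(tp,tR,n=None):
    """print rows (m, deg, tool axes) from the present measured pose to the target"""
    p,r=pose();tR=tR if isinstance(tR,R) else R.from_matrix(tR)
    rv=(r.inv()*tR).as_rotvec(degrees=True);d=np.array(tp)-p
    m=n or int(max(np.ceil(np.abs(rv).max()/7),np.ceil(np.linalg.norm(d)/40),1))
    print('dist',d.round(1),'rv',rv.round(1),'rows',m)
    q=r
    for i in range(m):
        t=q.inv().apply(d/m)/1000; print([list(t.round(4)),list((rv/m).round(2))]); q=q*R.from_rotvec(rv/m,degrees=True)
E
python3 - <<'E'
from h import *
t=load('top');W=cloud(t)
c=[ray(t,(325+a/5,145+b/5),10) for a,b in [(92,140),(292,78),(355,280),(153,342)]]
c=np.array(c);print(c.round(0)); 
ex=(c[0]+c[1]-c[2]-c[3])/2;ey=(c[0]+c[3]-c[1]-c[2])/2
print('len',np.linalg.norm(ex),np.linalg.norm(ey),np.degrees(np.arctan2(ex[1],ex[0])),np.degrees(np.arctan2(-ey[0],ey[1])))
yaw=np.arctan2(ex[1]-ey[0],ex[0]+ey[1])
cx=c.mean(0);e=np.array([np.cos(yaw),np.sin(yaw),0]);print('yaw',np.degrees(yaw),'origin',cx+17*e)
O=cx+17*e; O[2]=0
# shield points in stand frame
Rs=R.from_euler('z',yaw)
P=Rs.inv().apply((W[150:216,335:405]-O).reshape(-1,3))
m=(abs(P[:,1])<50)&(P[:,0]>-50)&(P[:,0]<10)&(P[:,2]>30)
Q=P[m]
for x0 in range(-50,12,6):
    q=Q[(Q[:,0]>=x0)&(Q[:,0]<x0+6)];print(x0,len(q),np.median(q,0).round(1))
hi=P[(P[:,2]>75)];print(hi.min(0),hi.max(0),np.percentile(hi[:,1],[2,98]))
d=P[(P[:,2]>38)&(P[:,2]<65)&(P[:,0]>8)];print('dish',d.mean(0))
E
```

```text
[[ 622. -134.   10.]
 [ 657. -252.   10.]
 [ 537. -286.   10.]
 [ 503. -167.   10.]]
len 124.26190969851561 123.77536405993482 15.714184562114356 16.150988857974408
yaw 15.932158294082573 origin [ 596.2613379  -205.06326107   10.        ]
-50 75 [-47.1  -3.5  43.5]
-44 82 [-41.    0.2  52.6]
-38 78 [-35.    1.3  64.4]
-32 84 [-29.    0.2  73.6]
-26 83 [-23.1  -1.4  84.9]
-20 84 [-16.9   1.5  94. ]
-14 86 [-11.1  -1.  104.9]
-8 74 [ -5.1  -1.9 107.8]
-2 20 [ 3.1 12.  51.5]
4 48 [ 7.   8.7 49.4]
10 0 [nan nan nan]
[-31.82332402 -56.28746164  75.31096602] [ -1.56412854  60.13827016 114.60653225] [-54.21172475  58.47776326]
dish [18.10200324  2.98636691 46.37780727]
  return _methods._mean(a, axis=axis, dtype=dtype,
  ret = um.true_divide(
```

```bash
cat >> h.py <<'E'
O=np.array([596.3,-205.1,0]);Rs=R.from_euler('z',15.93,degrees=True)
def S(p): return O+Rs.apply(p)
zt=np.array([-.5,0,-3**.5/2]);yt=np.array([3**.5/2,0,-.5])
Rsh=Rs*R.from_matrix(np.stack([np.cross(yt,zt),yt,zt],1))
E
python3 - <<'E'
from h import *
top=np.array([-5.5,0,106.5])
tgt=S(top-zt*70);print(tgt, S(top))
rows(tgt,Rsh,24)
E
```

```text
[ 624.66713312 -197.00334894  167.12177826] [ 591.01121247 -206.60954511  106.5       ]
dist [ 412.8 -731.   -37.6] rv [27.8 13.7 51.2] rows 24
[[np.float64(-0.0272), np.float64(-0.022), np.float64(0.0016)], [np.float64(1.16), np.float64(0.57), np.float64(2.13)]]
[[np.float64(-0.028), np.float64(-0.0209), np.float64(0.0018)], [np.float64(1.16), np.float64(0.57), np.float64(2.13)]]
[[np.float64(-0.0288), np.float64(-0.0198), np.float64(0.0019)], [np.float64(1.16), np.float64(0.57), np.float64(2.13)]]
[[np.float64(-0.0295), np.float64(-0.0187), np.float64(0.002)], [np.float64(1.16), np.float64(0.57), np.float64(2.13)]]
[[np.float64(-0.0302), np.float64(-0.0175), np.float64(0.002)], [np.float64(1.16), np.float64(0.57), np.float64(2.13)]]
[[np.float64(-0.0309), np.float64(-0.0163), np.float64(0.0021)], [np.float64(1.16), np.float64(0.57), np.float64(2.13)]]
[[np.float64(-0.0315), np.float64(-0.0151), np.float64(0.0021)], [np.float64(1.16), np.float64(0.57), np.float64(2.13)]]
[[np.float64(-0.0321), np.float64(-0.0139), np.float64(0.0021)], [np.float64(1.16), np.float64(0.57), np.float64(
[... 1237 characters left out ...]
p.float64(0.0003), np.float64(-0.0002)], [np.float64(1.16), np.float64(0.57), np.float64(2.13)]]
[[np.float64(-0.035), np.float64(0.0016), np.float64(-0.0005)], [np.float64(1.16), np.float64(0.57), np.float64(2.13)]]
[[np.float64(-0.0349), np.float64(0.0029), np.float64(-0.0009)], [np.float64(1.16), np.float64(0.57), np.float64(2.13)]]
[[np.float64(-0.0347), np.float64(0.0041), np.float64(-0.0013)], [np.float64(1.16), np.float64(0.57), np.float64(2.13)]]
[[np.float64(-0.0345), np.float64(0.0054), np.float64(-0.0018)], [np.float64(1.16), np.float64(0.57), np.float64(2.13)]]
[[np.float64(-0.0343), np.float64(0.0066), np.float64(-0.0022)], [np.float64(1.16), np.float64(0.57), np.float64(2.13)]]
```

```bash
P="python3 -m pendant"
$P '[[[-0.0297,-0.024,0],[0,0,0],0.9],[[-0.0297,-0.024,0],[0,0,0],0.8],[[-0.0297,-0.024,0],[0,0,0],0.7],[[-0.0297,-0.024,0],[0,0,0],0.6],[[-0.0297,-0.024,0],[0,0,0],0.5],[[-0.0297,-0.024,0],[0,0,0],0.4],[[-0.0297,-0.024,0],[0,0,0],0.3],[[-0.0297,-0.024,0],[0,0,0],0.3]]'
$P '[[[-0.0297,-0.024,0],[0,0,0],0.3],[[-0.0297,-0.024,0],[0,0,0],0.3],[[-0.0297,-0.024,0],[0,0,0],0.3],[[-0.0297,-0.024,0],[0,0,0],0.3],[[-0.0297,-0.024,0],[0,0,0],0.3],[[-0.0297,-0.024,0],[0,0,0],0.3],[[-0.0297,-0.024,0],[0,0,0],0.3],[[-0.0297,-0.024,0],[0,0,0],0.3]]'
$P '[[[-0.0297,-0.024,0],[0,0,0],0.3],[[-0.0297,-0.024,0],[0,0,0],0.3],[[-0.0297,-0.024,0],[0,0,0],0.3],[[-0.0297,-0.024,0],[0,0,0],0.3],[[-0.0297,-0.024,0],[0,0,0],0.3],[[-0.0297,-0.024,0],[0,0,0],0.3],[[0,0,0],[2.3,1.15,4.3],0.3],[[0,0,0],[2.3,1.15,4.3],0.3]]'
$P '[[[0,0,0],[2.3,1.15,4.3],0.3],[[0,0,0],[2.3,1.15,4.3],0.3],[[0,0,0],[2.3,1.15,4.3],0.3],[[0,0,0],[2.3,1.15,4.3],0.3],[[0,0,0],[2.3,1.15,4.3],0.3],[[0,0,0],[2.3,1.15,4.3],0.3],[[0,0,0],[2.3,1.15,4.3],0.3],[[0,0,0],[2.3,1.15,4.3],0.3]]'
$P '[[[0,0,0],[2.3,1.15,4.3],0.3],[[0,0,0],[2.3,1.15,4.3],0.3],[[0,0,0],[0,0,0],0.3]]'
python3 - <<'E'
from h import *
rows(S(np.array([-5.5,0,106.5])-zt*70),Rsh)
s=snap('wrist','pics/w1.png'); W=cloud(s);Q=Rs.inv().apply((W-O).reshape(-1,3))
p,r=pose();T=np.linalg.inv(s['camera_from_world']);print('cam in tool',r.inv().apply(T[:3,3]-p))
for y0 in range(-60,60,15):
  m=(Q[:,1]>y0)&(Q[:,1]<y0+15)&(Q[:,2]>70)&(Q[:,2]<125)&(Q[:,0]>-60)&(Q[:,0]<20);q=Q[m]
  if len(q)>30: print(y0,len(q),np.percentile(q[:,2],[50,99]),q[q[:,2]>np.percentile(q[:,2],97)].mean(0))
E
```

```text
time_s: 0.77
tcp_pos: [362.3, 266.6, 205.3]
eef_rot: [-0.0, 0.188, 0.982, -0.0]
force: [0.8, 0.0, -0.1]
opening: 43.8
grasp_force: 0.0
time_s: 1.43
tcp_pos: [512.4, 0.4, 205.2]
eef_rot: [-0.0, 0.188, 0.982, 0.0]
force: [1.0, 0.4, -0.3]
opening: 28.1
grasp_force: 0.0
time_s: 2.1
tcp_pos: [624.6, -200.5, 204.3]
eef_rot: [-0.028, 0.265, 0.963, -0.036]
force: [-0.6, 0.6, -0.2]
opening: 28.0
grasp_force: 0.0
time_s: 2.77
tcp_pos: [624.7, -196.9, 205.0]
eef_rot: [-0.133, 0.528, 0.82, -0.174]
force: [-0.4, 0.1, -0.2]
opening: 28.2
grasp_force: 0.0
time_s: 3.02
tcp_pos: [625.5, -197.3, 202.2]
eef_rot: [-0.158, 0.585, 0.769, -0.205]
force: [-0.3, 0.3, -0.6]
opening: 28.5
grasp_force: 0.0
dist [ -0.8   0.3 -35.1] rv [ 0.  -0.4 -0.3] rows 1
[[np.float64(0.0004), np.float64(0.0169), np.float64(0.0308)], [np.float64(0.01), np.float64(-0.39), np.float64(-0.32)]]
cam in tool [ 6.57559355e+01  2.84793846e-02 -1.79332197e+02]
-60 132 [107.51502298 110.25662273] [-10.24253715 -50.92721986 110.34222769]
-45 171 [107.56025951 110.35210116] [ -9.94670679 -36.84381375 110.35581228]
-30 174 [107.78376093 110.8782169 ] [-10.1371041  -22.9631915  110.74056479]
-15 181 [107.85467823 110.35788925] [-10.36600797  -8.19038235 110.40914657]
0 183 [107.76273292 110.51328954] [ -9.83128854   2.90703304 110.57006752]
15 185 [107.82231147 110.88578462] [-10.75001143  20.94981672 110.81299537]
30 191 [107.95720043 110.58237113] [-10.96170273  39.37460025 110.528977  ]
45 305 [106.22715257 110.6338227 ] [-10.67131299  51.1887945  110.61424278]
```

View pics/w1.png

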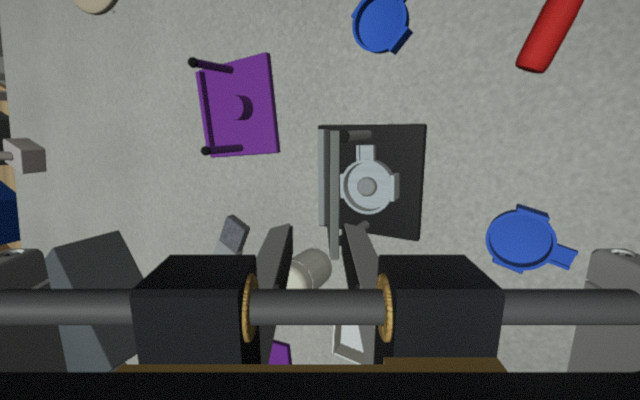

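The wrist view shows the shield edge-on at (335,195), with the dish beside it at (367,186) and its lip pointing up the image, which is stand +y.

```bash
python3 - <<'E'
from h import *
s=load('wrist');W=cloud(s);Q=Rs.inv().apply((W-O).reshape(-1,3))
m=(Q[:,2]>104)&(Q[:,2]<115)&(Q[:,0]>-20)&(Q[:,0]<10)&(abs(Q[:,1])<75);q=Q[m]
print(np.percentile(q[:,1],[0.5,1,99,99.5]),np.polyfit(q[:,1],q[:,0],1),np.median(q,0))
ym=np.percentile(q[:,1],[.5,99.5]).mean()
rows(S(np.array([-6.5,ym,108])+zt*28),Rsh,4)
# dish points
d=Q[(Q[:,2]>46)&(Q[:,2]<56)&(np.hypot(Q[:,0],Q[:,1])<45)];print('dish',len(d),np.median(d,0),d.min(0),d.max(0))
E
```

```text
[-54.7668386  -53.92152394  59.08527258  59.8926592 ] [-6.12293017e-03 -8.10508360e+00] [ -8.09691393   5.15337814 108.19200844]
dist [ -49.2  -11.  -119.3] rv [ 0.1 -0.4 -0.2] rows 4
[[np.float64(0.0006), np.float64(0.004), np.float64(0.0321)], [np.float64(0.02), np.float64(-0.09), np.float64(-0.05)]]
[[np.float64(0.0006), np.float64(0.004), np.float64(0.0321)], [np.float64(0.02), np.float64(-0.09), np.float64(-0.05)]]
[[np.float64(0.0006), np.float64(0.004), np.float64(0.0321)], [np.float64(0.02), np.float64(-0.09), np.float64(-0.05)]]
[[np.float64(0.0007), np.float64(0.004), np.float64(0.0321)], [np.float64(0.02), np.float64(-0.09), np.float64(-0.05)]]
dish 1270 [-0.1948212  10.29233083 52.7272261 ] [-44.27577402 -24.62984442  46.02473531] [28.34400539 44.8359696  55.99628951]
```

```bash
P="python3 -m pendant"
$P '[[[0.0024,0.015,0],[0,-0.4,-0.2],0.28],[[0,0,0.035],[0,0,0],0.28],[[0,0,0.035],[0,0,0],0.28],[[0,0,0.025],[0,0,0],0.28],[[0,0,0.02],[0,0,0],0.28],[[0,0,0.013],[0,0,0],0.28],[[0,0,0],[0,0,0],0.28]]'
$P '[[[0,0,0],[0,0,0],0],[[0,0,0],[0,0,0],0],[[0,0,0],[0,0,0],0],[[0,0,0],[0,0,0],0],[[0,0,0],[0,0,0],0]]' 20
python3 -c "
from h import *
rows(S(np.array([-7.7,2.5,108])+zt*28),Rsh,1);print(arm.sense()['force'],arm.sense()['torque'])"
```

```text
time_s: 3.65
tcp_pos: [573.1, -208.4, 85.0]
eef_rot: [-0.156, 0.582, 0.771, -0.206]
force: [0.3, 0.1, -0.1]
opening: 26.2
grasp_force: 0.0
time_s: 4.07
tcp_pos: [577.1, -209.1, 87.8]
eef_rot: [-0.152, 0.583, 0.771, -0.205]
force: [2.4, 0.3, 2.5]
opening: 7.8
grasp_force: 20.0
dist [-2.4  0.5 -4.1] rv [ 0.4  0.2 -0.1] rows 1
[[np.float64(0.0011), np.float64(0.0001), np.float64(0.0046)], [np.float64(0.4), np.float64(0.21), np.float64(-0.13)]]
[2.43750991 0.26120589 2.48124646] [ 0.17002393 -0.36105275  0.05868361]
```

```bash
P="python3 -m pendant"
$P '[[[0,-0.005,-0.0087],[0,0,0],0],[[0,-0.0075,-0.013],[0,0,0],0],[[0,-0.0075,-0.013],[0,0,0],0],[[0,-0.01,-0.0173],[0,0,0],0],[[0,-0.01,-0.0173],[0,0,0],0],[[0,-0.01,-0.0173],[0,0,0],0],[[0,-0.005,-0.0087],[0,0,0],0],[[0,0,0],[0,0,0],0]]' 30
python3 - <<'E'
from h import *
t=load('top')
for a,b in [(548,88),(762,98),(745,325),(538,315)]: print(ray(t,(210+(a-500)/5,145+b/5),38).round(0))
yr=np.radians(-2.7);Rr=R.from_euler('z',yr)
print('slot',ray(t,(239,199.4),30).round(0))
Rup=Rr*R.from_matrix(np.array([[0,1,0],[1,0,0],[0,0,-1.]]).T)
p,r=pose();print(p)
rows(p+[0,0,50],Rup)
s=snap('wrist','pics/w2.png')
E
```

```text
time_s: 4.73
tcp_pos: [575.9, -209.4, 199.8]
eef_rot: [-0.152, 0.583, 0.771, -0.205]
force: [-0.1, 0.5, -1.3]
opening: 7.6
grasp_force: 30.0
[656. 224.  38.]
[648. 101.  38.]
[517. 112.  38.]
[525. 231.  38.]
slot [549. 171.  30.]
[ 575.86010856 -209.39584233  199.79008478]
dist [ 0.  0. 50.] rv [-29.3   5.1  18.1] rows 5
[[np.float64(-0.0001), np.float64(-0.0049), np.float64(-0.0087)], [np.float64(-5.85), np.float64(1.02), np.float64(3.61)]]
[[np.float64(-0.0002), np.float64(-0.004), np.float64(-0.0092)], [np.float64(-5.85), np.float64(1.02), np.float64(3.61)]]
[[np.float64(-0.0002), np.float64(-0.003), np.float64(-0.0095)], [np.float64(-5.85), np.float64(1.02), np.float64(3.61)]]
[[np.float64(-0.0002), np.float64(-0.002), np.float64(-0.0098)], [np.float64(-5.85), np.float64(1.02), np.float64(3.61)]]
[[np.float64(-0.0001), np.float64(-0.001), np.float64(-0.0099)], [np.float64(-5.85), np.float64(1.02), np.float64(3.61)]]
```

View pics/w2.png

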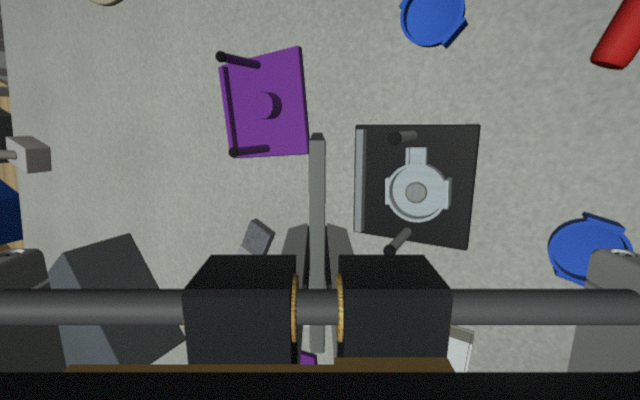

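```bash
P="python3 -m pendant"
$P '[[[0,-0.005,-0.0087],[-5.86,1.02,3.62],0],[[0,-0.004,-0.0092],[-5.86,1.02,3.62],0],[[0,-0.003,-0.0095],[-5.86,1.02,3.62],0],[[0,-0.002,-0.0098],[-5.86,1.02,3.62],0],[[0,-0.001,-0.0099],[-5.86,1.02,3.62],0],[[0.015,-0.004,0],[0,0,0],0],[[0.0325,-0.009,0],[0,0,0],0],[[0.0325,-0.009,0],[0,0,0],0]]'
$P '[[[0.0325,-0.009,0],[0,0,0],0],[[0.0325,-0.009,0],[0,0,0],0],[[0.0325,-0.009,0],[0,0,0],0],[[0.0325,-0.009,0],[0,0,0],0],[[0.0325,-0.009,0],[0,0,0],0],[[0.0325,-0.009,0],[0,0,0],0],[[0.0325,-0.009,0],[0,0,0],0],[[0.0175,-0.005,0],[0,0,0],0]]'
$P '[[[0,0,0],[0,0,0],0],[[0,0,0],[0,0,0],0]]'
cat >> h.py <<'E'
Rr=R.from_euler('z',-2.7,degrees=True)
Rup=Rr*R.from_matrix(np.array([[0,1,0],[1,0,0],[0,0,-1.]]).T)
E
python3 - <<'E'
from h import *
s=snap('wrist','pics/w3.png')
W=cloud(s);p,r=pose();print(p,r.as_matrix().round(3))
L=r.inv().apply((W-p).reshape(-1,3)).reshape(W.shape)
# plate points: |y|<12, z -60..110
m=(abs(L[...,1])<12)&(L[...,2]>-45)&(L[...,2]<100)&(L[...,0]>10)&(L[...,0]<75)
q=L[m];print(len(q),q.min(0),q.max(0),np.median(q,0))
np.set_printoptions(suppress=True,precision=1)
for z0 in range(-40,100,15):
  k=q[(q[:,2]>z0)&(q[:,2]<z0+15)]
  if len(k)>5: print(z0,len(k),np.median(k,0),k[:,0].max(),k[:,1].min(),k[:,1].max())
E
```

```text
time_s: 5.45
tcp_pos: [555.4, -126.6, 245.5]
eef_rot: [-0.004, 0.724, 0.689, -0.002]
force: [-0.2, 0.8, -0.9]
opening: 7.8
grasp_force: 30.0
time_s: 6.12
tcp_pos: [498.0, 124.6, 245.8]
eef_rot: [-0.004, 0.722, 0.691, -0.003]
force: [0.7, -1.3, -1.0]
opening: 7.3
grasp_force: 30.0
time_s: 6.28
tcp_pos: [499.5, 121.8, 246.1]
eef_rot: [-0.003, 0.722, 0.691, -0.003]
force: [-0.3, 0.0, -1.3]
opening: 8.0
grasp_force: 30.0
[500.02629165 120.84941606 246.32472424] [[ 0.045  0.999 -0.007]
 [ 0.999 -0.045 -0.   ]
 [-0.    -0.007 -1.   ]]
2446 [ 10.00819681 -11.98557016 -44.97888398] [59.29738411 11.99165746 84.15173691] [ 24.79988507  -1.35719858 -23.63441966]
-40 333 [ 10.8   4.8 -32.5] 58.17614327657665 -11.918881489681965 11.991657458054842
-25 1829 [ 31.9  -1.4 -23.5] 59.05282607658578 -11.922930205867413 11.948221584044616
-10 106 [10.8  0.4 -5.9] 59.11713091210846 -11.976964266516232 11.825246751837113
5 13 [59.1 -2.   9.9] 59.11130421259824 -5.5351451057224095 1.4168021203447765
20 12 [59.1 -1.7 24. ] 59.13203920503611 -5.135030887827673 1.6381932166911906
35 12 [59.1 -1.8 40.6] 59.20416753414167 -5.5273507749398805 1.915367914645329
50 10 [59.2 -1.8 59.1] 59.24515011995978 -5.066174437893616 1.4032084615820226
80 9 [59.3 -1.5 82.2] 59.29738410567618 -4.640491217288268 1.6711131673849948
```

View pics/w3.png

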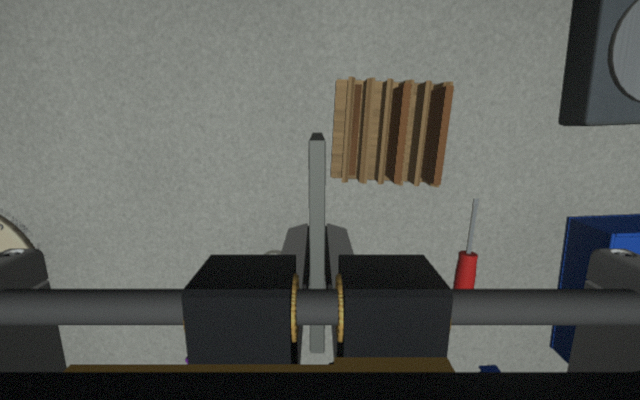

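```bash
python3 - <<'E'
from h import *
s=load('wrist');cv2.imwrite('pics/c2.png',cv2.resize(s['frame'][65:195,325:460],None,fx=5,fy=4.5,interpolation=cv2.INTER_CUBIC)[:600])
W=cloud(s)
np.set_printoptions(suppress=True,precision=0,linewidth=250)
for v in (95,130,165):
  Wl=Rr.inv().apply(W[v,326:462]);print(v);print(np.stack([np.arange(326,462),Wl[:,0],Wl[:,2]])[:,::2])
E
```

```text
95
[[326. 328. 330. 332. 334. 336. 338. 340. 342. 344. 346. 348. 350. 352. 354. 356. 358. 360. 362. 364. 366. 368. 370. 372. 374. 376. 378. 380. 382. 384. 386. 388. 390. 392. 394. 396. 398. 400. 402. 404. 406. 408. 410. 412. 414. 416. 418. 420. 422.
  424. 426. 428. 430. 432. 434. 436. 438. 440. 442. 444. 446. 448. 450. 452. 454. 456. 458. 460.]
 [501. 504. 506. 509. 511. 513. 516. 518. 521. 523. 525. 524. 526. 529. 535. 537. 540. 542. 544. 544. 545. 547. 548. 550. 559. 562. 564. 566. 567. 567. 566. 568. 571. 576. 575. 575. 576. 576. 576. 577. 579. 581. 592. 594. 607. 609. 609. 609. 609.
  607. 609. 611. 618. 618. 618. 617. 618. 617. 618. 617. 619. 621. 623. 626. 659. 662. 665. 667.]
 [  2.  -0.   0.  -1.   1.  13.  13.  13.  12.  12.  17.  52.  54.  49.  13.  14.  12.  14.  17.  36.  47.  49.  53.  54.  14.  12.  13.  12.  22.  35.  53.  52.  50.  36.  48.  59.  66.  76.  85.  85.  85.  85.  53.  53.  13.  16.  22.  31.  39.
   52.  52.  53.  40.  47.  52.  61.  65.  73.  77.  85.  85.  85.  84.  84.   2.   0.  -0.   2.]]
130
[[326. 328. 330. 332. 334. 336. 338. 340. 342. 344. 346. 
[... 1318 characters left out ...]
58. 460.]
 [502. 505. 507. 510. 512. 515. 517. 520. 520. 522. 524. 527. 532. 535. 537. 540. 540. 541. 543. 545. 547. 555. 558. 560. 563. 563. 563. 563. 565. 568. 572. 572. 572. 572. 572. 574. 575. 578. 580. 591. 603. 605. 605. 606. 605. 604. 606. 609. 614.
  614. 615. 614. 614. 614. 615. 615. 617. 619. 622. 656. 658. 661. 663. 666. 669. 671. 674. 676.]
 [  0.   1.   1.  13.  13.  12.  13.  14.  52.  52.  52.  46.  12.  12.  14.  13.  30.  46.  49.  53.  53.  13.  12.  14.  13.  23.  37.  53.  55.  49.  42.  53.  61.  71.  81.  84.  86.  84.  84.  52.  13.  15.  24.  30.  39.  53.  54.  52.  41.
   50.  55.  62.  69.  76.  81.  86.  84.  86.  84.   1.   1.   0.   1.  -0.  -0.   0.   0.   1.]]
```

View pics/c2.png

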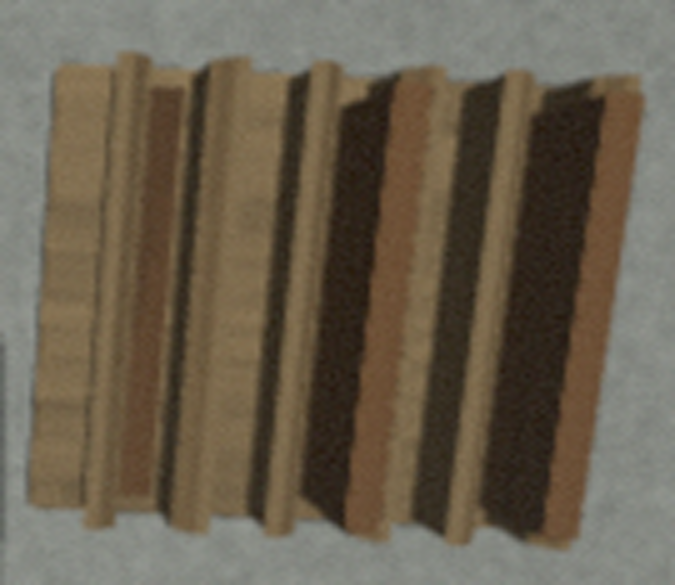

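```bash
python3 - <<'E'
from h import *
s=load('wrist');W=cloud(s)[70:195,326:462].reshape(-1,3)
Q=Rr.inv().apply(W)
def line(m,n):
    q=Q[m];c=np.polyfit(q[:,1],q[:,0],1)
    for _ in range(4):
        e=q[:,0]-np.polyval(c,q[:,1]);q2=q[abs(e-np.median(e))<5];c=np.polyfit(q2[:,1],q2[:,0],1)
    e=q2[:,0]-np.polyval(c,q2[:,1])
    print(n,len(q2),'yaw corr',-np.degrees(c[0]),'x@180',np.polyval(c,180),'resid',np.percentile(e,[3,97]),'y',np.percentile(q2[:,1],[1,99]))
z=Q[:,2];x=Q[:,0]
line((z>81)&(x<600),'plate b');line((z>81)&(x>600),'plate a')
line((z>45)&(z<58)&(x<532),'cheek L');line((z>45)&(z<58)&(x>540)&(x<554),'cheek R')
line((z>22)&(z<42)&(x>534)&(x<550),'wall');line((z>45)&(z<58)&(x>560)&(x<572),'cheek b-left')
line((z>8)&(z<17)&(x>500)&(x<528),'baseL')
b=Q[(z>9)&(z<60)&(x>505)&(x<660)];print(np.percentile(b[:,1],[.3,99.7]))
E
```

```text
plate b 847 yaw corr -2.552045517612574 x@180 576.3440124497242 resid [-3.59515634  4.13523744] y [150.76874365 248.10269283]
plate a 881 yaw corr -2.5942232781927834 x@180 618.1423554225042 resid [-3.53076145  4.1595684 ] y [148.79022582 246.22684836]
cheek L 722 yaw corr -2.6194541775196374 x@180 523.974461381041 resid [-3.67128669  4.0342807 ] y [144.97722277 258.68467648]
cheek R 858 yaw corr -2.580405165805061 x@180 545.0503332927365 resid [-3.75347255  4.06920367] y [144.39411459 257.57168269]
wall 217 yaw corr -2.613137274400327 x@180 541.2587696403054 resid [-0.20208643  0.19592564] y [144.57787166 258.61111556]
cheek b-left 635 yaw corr -2.234146515766419 x@180 565.744595409376 resid [-3.2803621   4.24720348] y [143.10626598 256.54896912]
baseL 803 yaw corr -2.535025191376093 x@180 515.5101264818792 resid [-4.70849336  4.6951846 ] y [144.08197135 261.21294764]
[140.25677649 260.13859104]
```

```bash
cat >> h.py <<'E'
Rr2=R.from_euler('z',-5.3,degrees=True)
Rup2=Rr2*R.from_matrix(np.array([[0,1,0],[1,0,0],[0,0,-1.]]).T)
slot=Rr.apply([535.55,201,12])
E
python3 - <<'E'
from h import *
print(slot)
t=slot-Rup2.apply([1.2,-1.9,0]);t[2]=165;print(t);rows(t,Rup2,5)
E
```

```text
[544.42386913 175.54900519  12.        ]
[546.20490135 174.17863144 165.        ]
dist [ 46.2  53.3 -81.3] rv [-0.4  0.   2.7] rows 5
[[np.float64(0.0111), np.float64(0.0089), np.float64(0.0162)], [np.float64(-0.08), np.float64(0.01), np.float64(0.54)]]
[[np.float64(0.0112), np.float64(0.0087), np.float64(0.0162)], [np.float64(-0.08), np.float64(0.01), np.float64(0.54)]]
[[np.float64(0.0112), np.float64(0.0086), np.float64(0.0162)], [np.float64(-0.08), np.float64(0.01), np.float64(0.54)]]
[[np.float64(0.0113), np.float64(0.0085), np.float64(0.0162)], [np.float64(-0.08), np.float64(0.01), np.float64(0.54)]]
[[np.float64(0.0114), np.float64(0.0083), np.float64(0.0163)], [np.float64(-0.08), np.float64(0.01), np.float64(0.54)]]
```

```bash
P="python3 -m pendant"
$P '[[[0.0111,0.0089,0.005],[-0.08,0,0.54],0],[[0.0112,0.0087,0.01],[-0.08,0,0.54],0],[[0.0112,0.0086,0.016],[-0.08,0,0.54],0],[[0.0113,0.0085,0.025],[-0.08,0,0.54],0],[[0.0114,0.0083,0.025],[-0.08,0,0.54],0],[[0,0,0],[0,0,0],0],[[0,0,0],[0,0,0],0]]'
python3 - <<'E'
from h import *
t=slot-Rup2.apply([1.2,-1.9,0]);t[2]=98.5;rows(t,Rup2,1)
s=snap('wrist');W=cloud(s);p,r=pose()
L=r.inv().apply((W-p).reshape(-1,3))
# plate front edge & rack lips relative to the tool
m=(abs(L[:,1])<12)&(L[:,0]>56)&(L[:,0]<62)&(L[:,2]>20)&(L[:,2]<82);print('plate',m.sum(),np.percentile(L[m],[2,50,98],axis=0)[:,1])
zl=(W.reshape(-1,3)[:,2]>47)&(W.reshape(-1,3)[:,2]<57)&(abs(L[:,1])<22)&(L[:,0]<90)&(L[:,0]>-70)
q=L[zl];print(len(q))
for sgn in (-1,1):
    k=q[q[:,1]*sgn>3]; 
    if len(k)>5: print(sgn,len(k),np.percentile(k[:,1],[2,50,98]),np.percentile(k[:,0],[2,98]),np.polyfit(k[:,0],k[:,1],1))
fl=(W.reshape(-1,3)[:,2]>18)&(W.reshape(-1,3)[:,2]<44)&(abs(L[:,1])<15)&(L[:,0]<90);print('wall',fl.sum(),np.percentile(L[fl][:,1],[5,25,50,75,95]) if fl.sum() else '')
E
```

```text
time_s: 6.92
tcp_pos: [546.6, 172.7, 164.6]
eef_rot: [-0.0, 0.74, 0.673, -0.001]
force: [0.3, -0.4, -1.0]
opening: 8.1
grasp_force: 30.0
dist [ -0.4   1.5 -66.1] rv [-0.1  0.1 -0.1] rows 1
[[np.float64(0.0015), np.float64(-0.0004), np.float64(0.0661)], [np.float64(-0.1), np.float64(0.07), np.float64(-0.14)]]
plate 34 [-5.49658766 -2.01740691  1.50101023]
1539
-1 812 [-17.6328819  -13.86182672 -10.22503064] [-24.3676349   59.54631692] [-3.23913660e-03 -1.38610838e+01]
1 727 [ 5.0958654   8.00940387 11.42347651] [-23.88672738  59.79939479] [-3.82221616e-03  8.17475066e+00]
wall 104 [-9.76885983 -0.95494425  3.61329435  9.27955648 13.80435713]
```

```bash
P="python3 -m pendant"
$P '[[[0.0015,-0.0011,0.012],[0,0,0],0],[[0,0,0.012],[0,0,0],0],[[0,0,0.01],[0,0,0],0],[[0,0,0.008],[0,0,0],0],[[0,0,0.007],[0,0,0],0],[[0,0,0.006],[0,0,0],0],[[0,0,0.004],[0,0,0],0],[[0,0,0.002],[0,0,0],0]]'
$P '[[[0,0,0.002],[0,0,0],0],[[0,0,0.001],[0,0,0],0],[[0,0,0],[0,0,0],0],[[0,0,0],[0,0,0],0]]'
```

```text
time_s: 7.63
tcp_pos: [546.5, 175.5, 105.3]
eef_rot: [0.001, 0.74, 0.673, 0.001]
force: [0.7, 0.5, -0.9]
opening: 8.0
grasp_force: 30.0
time_s: 7.97
tcp_pos: [546.8, 175.7, 102.9]
eef_rot: [0.001, 0.74, 0.673, 0.002]
force: [0.5, -0.4, -1.9]
opening: 7.9
grasp_force: 30.0
```

```bash
P="python3 -m pendant"
$P '[[[0,0,0.002],[0,0,0],0],[[0,0,0],[0,0,0],0]]'
$P '[[[0,0,0.002],[0,0,0],0],[[0,0,0],[0,0,0],0]]'
```

```text
time_s: 8.13
tcp_pos: [546.6, 175.7, 100.6]
eef_rot: [0.001, 0.74, 0.673, 0.002]
force: [-0.0, -0.2, -1.4]
opening: 7.5
grasp_force: 30.0
time_s: 8.3
tcp_pos: [547.0, 175.9, 99.3]
eef_rot: [0.001, 0.74, 0.673, 0.002]
force: [-0.0, 1.6, 1.4]
opening: 7.8
grasp_force: 30.0
```

```bash
python3 -m pendant '[[[0,0,0.0015],[0,0,0],0],[[0,0,0],[0,0,0],0]]'; python3 -m pendant '[[[0,0,0.0015],[0,0,0],0],[[0,0,0],[0,0,0],0]]'
```

```text
time_s: 8.47
tcp_pos: [547.2, 176.0, 99.1]
eef_rot: [0.001, 0.74, 0.673, 0.002]
force: [-1.8, -0.0, 9.8]
opening: 7.9
grasp_force: 30.0
time_s: 8.63
tcp_pos: [547.5, 176.0, 99.1]
eef_rot: [0.002, 0.74, 0.673, 0.003]
force: [-2.3, -0.3, 17.5]
opening: 7.9
grasp_force: 30.1
```

```bash
P="python3 -m pendant"
$P '[[[0,0,-0.002],[0,0,0],0.3],[[0,0,0],[0,0,0],0.3],[[0,0,0],[0,0,0],0.3],[[0,0,0],[0,0,0],0.3],[[0,0,-0.01],[0,0,0],0.3],[[0,0,-0.025],[0,0,0],0.3],[[0,0,-0.035],[0,0,0],0.3],[[0,0,-0.04],[0,0,0],0.3]]'
$P '[[[-0.035,0,-0.02],[0,0,0],0.3],[[-0.035,0,0],[0,0,0],0.3],[[0,0,0],[0,0,0],0.3]]'
python3 - <<'E'
from h import *
s=snap('wrist','pics/w4.png');t=snap('top')
W=cloud(s).reshape(-1,3);Q=Rr2.inv().apply(W-slot)
m=(abs(Q[:,0])<14)&(abs(Q[:,1])<70)&(Q[:,2]>70);q=Q[m];print(len(q),np.percentile(q,[2,50,98],axis=0))
h=q[q[:,2]>102];print(np.polyfit(h[:,1],h[:,0],1))
E
```

```text
time_s: 9.3
tcp_pos: [544.9, 175.2, 207.5]
eef_rot: [-0.0, 0.74, 0.673, -0.0]
force: [0.9, 1.0, 0.6]
opening: 28.4
grasp_force: 0.0
time_s: 9.55
tcp_pos: [540.2, 101.1, 230.1]
eef_rot: [0.003, 0.741, 0.672, 0.002]
force: [-0.3, 0.5, -0.6]
opening: 28.1
grasp_force: 0.0
12522 [[-1.37699442e+01 -6.58716563e+01  1.10215287e+02]
 [-1.40443366e-02 -5.04988921e+01  3.34733326e+02]
 [ 1.33202186e+01  3.92254609e+01  3.55085071e+02]]
[0.04366571 1.42941904]
```

View pics/w4.png

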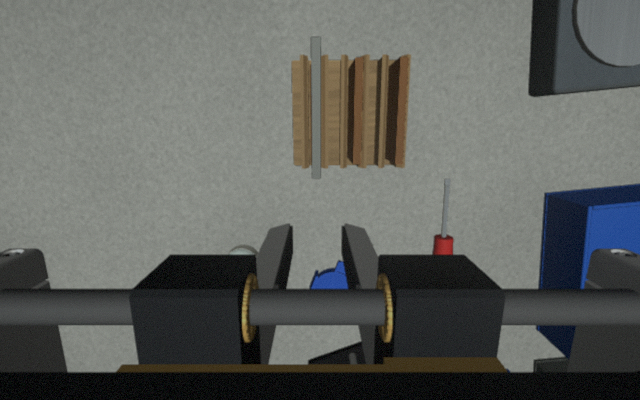

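The shield stands upright in the slot nearest the robot (316,107), parallel to the cheeks. Next is the dish: I'll check the shield's height and fit the dish from the saved top view.

```bash
python3 - <<'E'
from h import *
s=load('wrist');W=cloud(s).reshape(-1,3);Q=Rr2.inv().apply(W-slot)
q=Q[(abs(Q[:,0])<14)&(abs(Q[:,1])<75)&(Q[:,2]>95)&(Q[:,2]<130)];print('shield',len(q),np.percentile(q,[2,50,98],axis=0).round(1))
Rd=Rs*R.from_matrix(np.array([[0,1,0],[1,0,0],[0,0,-1.]]).T)
# view pose: TCP 45 mm to stand -y of the dish, z 200, fingers along stand x
rows(S([0,-45,200]),Rd,9)
E
```

```text
shield 1375 [[ -2.1 -53.8 109.4]
 [  1.9   4.4 110.9]
 [  5.7  56.4 112.4]]
dist [  69.1 -353.4  -28.2] rv [  0.2  -0.1 -21.5] rows 9
[[np.float64(-0.0383), np.float64(0.0114), np.float64(0.0031)], [np.float64(0.03), np.float64(-0.01), np.float64(-2.39)]]
[[np.float64(-0.0388), np.float64(0.0098), np.float64(0.0031)], [np.float64(0.03), np.float64(-0.01), np.float64(-2.39)]]
[[np.float64(-0.0392), np.float64(0.0082), np.float64(0.0031)], [np.float64(0.03), np.float64(-0.01), np.float64(-2.39)]]
[[np.float64(-0.0395), np.float64(0.0066), np.float64(0.0031)], [np.float64(0.03), np.float64(-0.01), np.float64(-2.39)]]
[[np.float64(-0.0397), np.float64(0.0049), np.float64(0.0031)], [np.float64(0.03), np.float64(-0.01), np.float64(-2.39)]]
[[np.float64(-0.0399), np.float64(0.0033), np.float64(0.0031)], [np.float64(0.03), np.float64(-0.01), np.float64(-2.39)]]
[[np.float64(-0.04), np.float64(0.0016), np.float64(0.0031)], [np.float64(0.03), np.float64(-0.01), np.float64(-2.39)]]
[[np.float64(-0.04), np.float64(-0.0001), np.float64(0.0031)], [np.float64(0.03), np.float64(-0.01), np.float64(-2.39)]]
[[np.float64(-0.04), np.float64(-0.0017), np.float64(0.0031)], [np.float64(0.03), np.float64(-0.01), np.float64(-2.39)]]
```

```bash
P="python3 -m pendant"
$P '[[[-0.0383,0.0114,0.003],[0,0,-2.39],0.8],[[-0.0388,0.0098,0.003],[0,0,-2.39],0.8],[[-0.0392,0.0082,0.003],[0,0,-2.39],0.8],[[-0.0395,0.0066,0.003],[0,0,-2.39],0.8],[[-0.0397,0.005,0.003],[0,0,-2.39],0.8],[[-0.0399,0.0033,0.003],[0,0,-2.39],0.8],[[-0.04,0.0016,0.003],[0,0,-2.39],0.8],[[-0.04,0,0.003],[0,0,-2.39],0.8]]'
$P '[[[-0.039,-0.0017,0.003],[0,0,-2.39],0.8],[[0,0,0],[0,0,0],0.8],[[0,0,0],[0,0,0],0.8]]'
python3 - <<'E'
from h import *
s=snap('wrist');p,r=pose();print(p,S([0,-45,200]))
c=proj(s,S([0,0,50]));print(c)
u,v=c.astype(int);x0=max(u-75,0);y0=max(v-60,0);print(x0,y0)
cv2.imwrite('pics/c3.png',cv2.resize(s['frame'][y0:y0+120,x0:x0+150],None,fx=5,fy=5,interpolation=cv2.INTER_CUBIC))
W=cloud(s);Q=Rs.inv().apply((W-O).reshape(-1,3))
d=Q[(Q[:,2]>48)&(Q[:,2]<56)&(np.hypot(Q[:,0],Q[:,1])<50)];print(len(d),d.min(0),d.max(0))
posts=Q[(Q[:,2]>70)&(Q[:,2]<84)&(abs(Q[:,1])>30)&(abs(Q[:,1])<75)&(abs(Q[:,0])<40)]
for sg in(-1,1):
    k=posts[posts[:,1]*sg>0]; print('post',sg,len(k),k.min(0) if len(k) else '',k.max(0) if len(k) else '')
E
```

```text
time_s: 10.32
tcp_pos: [602.5, -208.6, 202.5]
eef_rot: [0.0, 0.616, 0.787, 0.002]
force: [0.5, 0.3, -0.3]
opening: 74.6
grasp_force: 0.0
time_s: 10.57
tcp_pos: [609.9, -247.1, 198.5]
eef_rot: [-0.001, 0.602, 0.798, 0.002]
force: [0.3, 1.4, -0.5]
opening: 75.5
grasp_force: 0.0
[ 609.69668528 -245.57278719  199.06075781] [ 608.65082365 -248.37189799  200.        ]
[315.88287377 145.36853353]
240 85
1170 [-30.39984482 -48.28570005  48.03663628] [27.95505182 45.10686153 55.99508785]
post -1 120 [-21.81863473 -54.71093927  72.86160244] [-11.32216756 -43.79627898  80.02779078]
post 1 152 [-22.81349782  48.37518211  72.48558332] [-11.26418698  59.58654566  80.36652501]
```

View pics/c3.png

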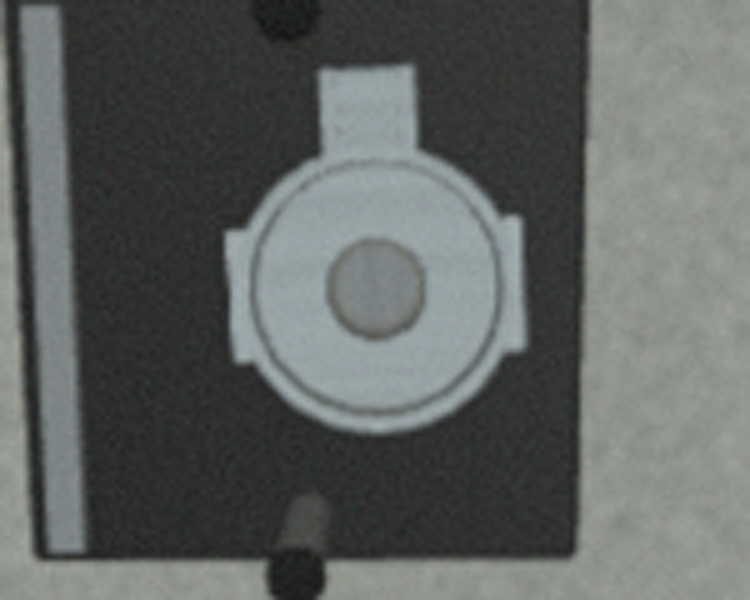

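```bash
python3 - <<'E'
from h import *
s=load('wrist')
g=lambda a,b,z: ray(s,(240+a/5,85+b/5),z)
c=g(376,286.5,52);tip=g(367,67.5,50);l=g(231,297,52);rr=g(524,284,52)
print('c',c,'lipdir',np.degrees(np.arctan2(*(tip-c)[[1,0]])),np.linalg.norm(tip-c),'lugs',np.linalg.norm(l-rr),np.degrees(np.arctan2(*(rr-l)[[1,0]])),(l+rr)/2)
print('ball',g(376,288,48))
p,r=pose();M=r.as_matrix();print(p,M.round(3),'tooly',np.degrees(np.arctan2(M[1,1],M[0,1])))
# pedestal from posts
print('ped', S([-16.8,2.4,0])+Rs.apply([16,0,0]))
E
```

```text
c [ 594.80236241 -202.28280114   52.        ] lipdir 108.25042620117814 41.586347741088375 lugs 57.82503858778844 18.417207589064084 [ 595.27815577 -202.95752774   52.        ]
ball [ 594.93036917 -202.78534795   48.        ]
[ 609.69668528 -245.57278719  199.06075781] [[-0.276  0.961  0.001]
 [ 0.961  0.276  0.003]
 [ 0.003  0.002 -1.   ]] tooly 16.040405879406883
ped [ 594.87201122 -203.01173564    0.        ]
```

```bash
cat >> h.py <<'E'
D=np.array([596.8,-202.0,0])
Rg=R.from_euler('z',18.3,degrees=True)*R.from_matrix(np.array([[0,1,0],[1,0,0],[0,0,-1.]]).T)
E
python3 - <<'E'
from h import *
rows(D+[0,0,120],Rg,3);print(arm.sense()['joint_pos'])
E
```

```text
dist [-12.9  43.6 -79.1] rv [ 0.1 -0.2 -2.3] rows 3
[[np.float64(0.0151), np.float64(-0.0002), np.float64(0.0264)], [np.float64(0.04), np.float64(-0.06), np.float64(-0.75)]]
[[np.float64(0.0151), np.float64(0.0), np.float64(0.0264)], [np.float64(0.04), np.float64(-0.06), np.float64(-0.75)]]
[[np.float64(0.0151), np.float64(0.0003), np.float64(0.0264)], [np.float64(0.04), np.float64(-0.06), np.float64(-0.75)]]
[-0.49088431  0.40390289  1.32620443  0.00373615  1.41199462 -0.77143727]
```

```bash
P="python3 -m pendant"
$P '[[[0.0151,0,0.01],[0,0,-0.75],0.8],[[0.0151,0,0.02],[0,0,-0.75],0.8],[[0.0151,0,0.03],[0,0,-0.75],0.8],[[0,0,0.02],[0,0,0],0.8],[[0,0,0],[0,0,0],0.8],[[0,0,0],[0,0,0],0.8]]'
python3 - <<'E'
from h import *
s=snap('wrist')
rows(D+[0,0,23],Rg,1);print(arm.sense()['joint_pos'])
W=cloud(s).reshape(-1,3);p,r=pose();L=r.inv().apply(W-p)
for n,lo,hi,rad in(('rim/lugs',50,56,34),('ball',54,62,15)):
    d=L[(W[:,2]>lo)&(W[:,2]<hi)&(np.hypot(L[:,0],L[:,1])<rad)]
    if len(d): print(n,len(d),d.min(0).round(1),d.max(0).round(1),d.mean(0).round(1))
E
```

```text
time_s: 11.12
tcp_pos: [596.3, -200.7, 120.1]
eef_rot: [-0.0, 0.585, 0.811, 0.001]
force: [-1.0, -0.2, 0.9]
opening: 75.3
grasp_force: 0.0
dist [ -0.7  -0.2 -98.5] rv [0.3 0.  0.1] rows 1
[[np.float64(0.0001), np.float64(-0.0012), np.float64(0.0985)], [np.float64(0.25), np.float64(0.04), np.float64(0.13)]]
[-0.43753109  0.41023503  1.51398396  0.00268099  1.21369936 -0.76019023]
rim/lugs 1471 [-27.7 -32.4  65.4] [33.8 25.4 71.5] [ 4.  -3.4 68.6]
ball 367 [ -7.7 -12.5  60.9] [ 9.3  4.7 67.5] [ 1.1 -3.6 64.6]
```

```bash
P="python3 -m pendant"
$P '[[[0.0003,-0.0015,0.015],[0.25,0,0.1],0.8],[[0,0,0.02],[0,0,0],0.8],[[0,0,0.02],[0,0,0],0.8],[[0,0,0.018],[0,0,0],0.8],[[0,0,0.012],[0,0,0],0.8],[[0,0,0.007],[0,0,0],0.8],[[0,0,0.004],[0,0,0],0.8],[[0,0,0],[0,0,0],0.8]]' 
$P '[[[0,0,0],[0,0,0],0.8],[[0,0,0],[0,0,0],0.8]]' 
python3 -c "
from h import *
rows(D+[-.4,-.1,23],Rg,1)"
```

```text
time_s: 11.83
tcp_pos: [595.9, -203.5, 25.1]
eef_rot: [0.0, 0.586, 0.81, -0.0]
force: [-0.4, -0.3, -0.5]
opening: 75.1
grasp_force: 0.0
time_s: 12.0
tcp_pos: [596.2, -203.7, 25.8]
eef_rot: [0.001, 0.586, 0.81, -0.0]
force: [0.1, 0.1, 1.3]
opening: 75.1
grasp_force: 0.0
dist [ 0.2  1.6 -2.8] rv [ 0.   0.1 -0.1] rows 1
[[np.float64(0.0014), np.float64(0.0007), np.float64(0.0028)], [np.float64(0.05), np.float64(0.1), np.float64(-0.06)]]
```

```bash
P="python3 -m pendant"
$P '[[[0.001,0.0003,0.002],[0,0,0],0.76],[[0,0,0.001],[0,0,0],0.73],[[0,0,0],[0,0,0],0.70],[[0,0,0],[0,0,0],0.68],[[0,0,0],[0,0,0],0.67],[[0,0,0],[0,0,0],0.66],[[0,0,0],[0,0,0],0.65],[[0,0,0],[0,0,0],0.645]]' 4
$P '[[[0,0,0],[0,0,0],0.64],[[0,0,0],[0,0,0],0.635],[[0,0,0],[0,0,0],0.63],[[0,0,0],[0,0,0],0.625],[[0,0,0],[0,0,0],0.62],[[0,0,0],[0,0,0],0.615],[[0,0,0],[0,0,0],0.61],[[0,0,0],[0,0,0],0.6]]' 4
```

```text
time_s: 12.67
tcp_pos: [595.2, -202.2, 21.5]
eef_rot: [-0.0, 0.586, 0.81, -0.0]
force: [0.9, -0.4, 0.2]
opening: 60.6
grasp_force: 0.0
time_s: 13.33
tcp_pos: [595.3, -202.2, 21.5]
eef_rot: [-0.0, 0.586, 0.81, -0.0]
force: [0.9, 0.1, -0.5]
opening: 57.7
grasp_force: 4.0
```

```bash
P="python3 -m pendant"
$P '[[[0,0,0],[0,0,0],0.55],[[0,0,0],[0,0,0],0.5],[[0,0,-0.001],[0,0,0],0.5],[[0,0,-0.002],[0,0,0],0.5],[[0,0,-0.003],[0,0,0],0.5],[[0,0,-0.004],[0,0,0],0.5],[[0,0,-0.005],[0,0,0],0.5],[[0,0,-0.005],[0,0,0],0.5]]' 25
$P '[[[0,0,-0.006],[0,0,0],0.5],[[0,0,-0.006],[0,0,0],0.5],[[0,0,-0.006],[0,0,0],0.5],[[0,0,-0.006],[0,0,0],0.5],[[0,0,-0.006],[0,0,0],0.5],[[0,0,-0.006],[0,0,0],0.5],[[0,0,-0.006],[0,0,0],0.5],[[0,0,-0.006],[0,0,0],0.5]]'
$P '[[[0,0,-0.006],[0,0,0],0.5],[[0,0,-0.006],[0,0,0],0.5],[[0,0,-0.006],[0,0,0],0.5],[[0,0,-0.005],[0,0,0],0.5],[[0,0,-0.004],[0,0,0],0.5],[[0,0,-0.003],[0,0,0],0.5],[[0,0,-0.002],[0,0,0],0.5],[[0,0,0],[0,0,0],0.5]]'
python3 - <<'E'
from h import *
s=snap('wrist','pics/w5.png');s2=snap('scene')
p,r=pose();print(p,r.as_matrix().round(3)[:,2])
W=cloud(s).reshape(-1,3);L=r.inv().apply(W-p)
d=L[(np.hypot(L[:,0],L[:,1])<45)&(L[:,2]>-60)&(L[:,2]<5)&(L[:,0]>-5)]
print(len(d)); b=L[(L[:,2]>-40)&(L[:,2]<-12)&(np.hypot(L[:,0],L[:,1])<24)];print('bowl+ball',len(b),np.median(b,0))
hb=b[b[:,2]<np.percentile(b[:,2],1)+5];print('ball top',hb.mean(0),hb.min(0),hb.max(0))
E
```

```text
time_s: 14.0
tcp_pos: [595.3, -202.2, 42.1]
eef_rot: [-0.0, 0.586, 0.81, -0.0]
force: [-0.5, -0.1, -1.0]
opening: 57.8
grasp_force: 25.0
time_s: 14.67
tcp_pos: [595.2, -202.1, 90.1]
eef_rot: [-0.0, 0.586, 0.81, -0.0]
force: [-0.6, -0.4, -1.0]
opening: 57.6
grasp_force: 25.0
time_s: 15.33
tcp_pos: [595.4, -202.2, 121.9]
eef_rot: [0.0, 0.586, 0.81, -0.0]
force: [0.2, -0.1, -1.7]
opening: 58.2
grasp_force: 25.0
[ 595.15606294 -202.11819205  121.33570245] [-0.001 -0.    -1.   ]
10287
bowl+ball 5750 [  2.59231154   0.05013878 -20.88937469]
ball top [  0.97611462  -0.73841341 -35.88085033] [ -8.51437135  -9.17978956 -39.16349927] [  8.74454806  23.87186905 -33.062649  ]
```

View pics/w5.png

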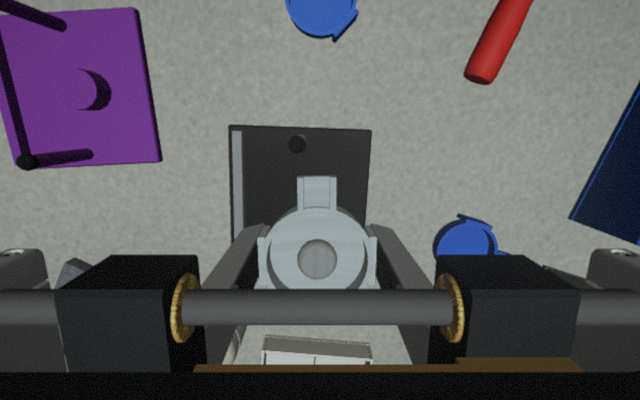

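The ball sits in the middle of the dish (316,260) and the dish is about 10 cm above its pedestal. Now the quarter turn of 88°.

```bash
P="python3 -m pendant"
$P '[[[0,0,0],[0,0,-1],0.5],[[0,0,0],[0,0,-2],0.5],[[0,0,0],[0,0,-3],0.5],[[0,0,0],[0,0,-4],0.5],[[0,0,0],[0,0,-4],0.5],[[0,0,0],[0,0,-4],0.5],[[0,0,0],[0,0,-4],0.5],[[0,0,0],[0,0,-4],0.5]]'
$P '[[[0,0,0],[0,0,-4],0.5],[[0,0,0],[0,0,-4],0.5],[[0,0,0],[0,0,-4],0.5],[[0,0,0],[0,0,-4],0.5],[[0,0,0],[0,0,-4],0.5],[[0,0,0],[0,0,-4],0.5],[[0,0,0],[0,0,-4],0.5],[[0,0,0],[0,0,-4],0.5]]'
$P '[[[0,0,0],[0,0,-4],0.5],[[0,0,0],[0,0,-4],0.5],[[0,0,0],[0,0,-4],0.5],[[0,0,0],[0,0,-4],0.5],[[0,0,0],[0,0,-4],0.5],[[0,0,0],[0,0,-4],0.5],[[0,0,0],[0,0,-3],0.5],[[0,0,0],[0,0,-2],0.5]]'
$P '[[[0,0,0],[0,0,-1],0.5],[[0,0,0],[0,0,0],0.5],[[0,0,0],[0,0,0],0.5],[[0,0,0],[0,0,0],0.5]]'
python3 - <<'E'
from h import *
s=snap('wrist','pics/w6.png')
p,r=pose();M=r.as_matrix();print(p,M[:,2].round(4),'tool x yaw',np.degrees(np.arctan2(M[1,0],M[0,0])),arm.sense()['joint_pos'].round(2),abs(arm.sense()['joint_vel']).max())
W=cloud(s).reshape(-1,3);L=r.inv().apply(W-p)
b=L[(L[:,2]>-42)&(L[:,2]<-31)&(np.hypot(L[:,0],L[:,1])<22)];print('ball top',b.mean(0),len(b))
# rim level: fit plane to lip/rim
b=L[(L[:,2]>-33)&(L[:,2]<-24)&(np.hypot(L[:,0],L[:,1])>25)&(np.hypot(L[:,0],L[:,1])<44)&(abs(L[:,1])<27)];A=np.c_[b[:,:2],np.ones(len(b))];c=np.linalg.lstsq(A,b[:,2],rcond=None)[0];print('rim tilt deg',np.degrees(c[:2]),c[2],len(b))
E
```

```text
time_s: 16.1
tcp_pos: [595.1, -202.1, 121.1]
eef_rot: [-0.001, 0.387, 0.922, -0.0]
force: [-0.1, -0.0, -0.9]
opening: 58.1
grasp_force: 25.0
time_s: 16.77
tcp_pos: [595.0, -202.1, 121.1]
eef_rot: [-0.001, 0.118, 0.993, -0.0]
force: [-0.2, 0.5, -1.7]
opening: 57.6
grasp_force: 25.0
time_s: 17.43
tcp_pos: [595.1, -202.1, 121.1]
eef_rot: [-0.001, -0.134, 0.991, 0.0]
force: [0.1, -0.0, -2.6]
opening: 58.0
grasp_force: 25.0
time_s: 17.77
tcp_pos: [595.2, -202.1, 121.4]
eef_rot: [-0.001, -0.141, 0.99, -0.0]
force: [-0.2, 0.2, -1.1]
opening: 57.7
grasp_force: 25.0
[ 595.26236217 -202.15016022  121.4341317 ] [-9.e-04 -4.e-04 -1.e+00] tool x yaw -163.77571708667196 [-0.44  0.41  1.51 -0.    1.22 -2.29] 0.0019415129774780352
ball top [  2.02461552   0.24524945 -34.84986937] 1046
rim tilt deg [1.2750897  0.08757709] -31.122495940090268 2740
```

View pics/w6.png

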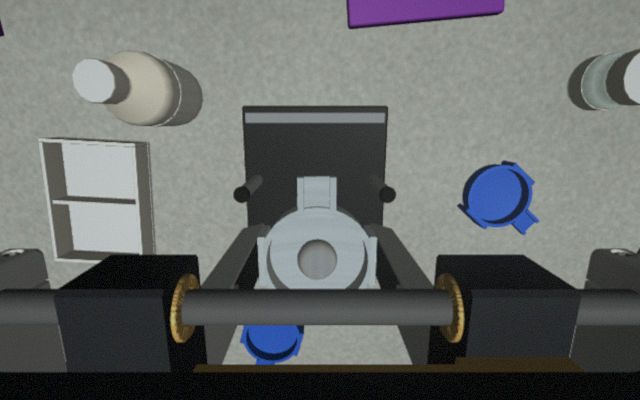

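The lip (317,190) points at the ledge (315,117), the ball is centred at (317,260), and the arm is still. Handing in.

```bash
python3 -c "
from workcell import arm
print(arm.finish_job())"
```

```text
the job is handed in; nothing more can be done
None
```

I handed the job in at about 18 s of the 67 s allowed: the shield is fully down in the empty rack slot, and the dish is held still and level (tool axis within 0.1° of vertical) about 10 cm above its pedestal, with its lip towards the ledge and the ball in the middle.

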